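Pass the key tray over past its spring catch

ROBOT

A 6-joint arm with a two-finger parallel gripper is mounted at the origin on the work surface. World frame = base frame: x ahead of the robot, y to its left, z up, the work surface at z = 0. Lengths are in m, angles in rad, forces in N, time in s.
With the tool pointing down it reaches from about 0.375 to 0.9 m from the base axis. Payload 3.1 kg.
Tool frame: the origin (TCP) lies at the centre of the arm's flange, where the gripper is bolted on; the fingertips stand 182 mm ahead of it and the grasp point (between the pads) lies 164 mm ahead of it; z points along the fingers, y is the line along which they close (so a half turn about z gives the same grasp; the last joint's range is limited). The gripper opens to 87 mm and grips with 3 to 60 N. Pads are 19 mm wide; open, the fingers measure 117 mm over their backs; the gripper's body (75 mm by 190 mm) begins 51 mm behind the grasp point.
Start: joints at [-1.383, 0.527, 1.433, -0, 1.181, -0.178], TCP at [0.224, -0.584, 0.405] pointing down, gripper open.
Joint ranges: [-3.08, 3.08], [-0.75, 2.2], [0.22, 2.44], [-1.43, 4.57], [0, 2.65], [-2.85, 2.85]. Speed limits (rad/s): [2.79, 2.79, 3.14, 3.14, 3.14, 3.14].

INTERFACE

Orientations are given as a unit quaternion [x, y, z, w].
In Python, from rig import * gives the robot as it stands.
- The arm moves only by the tool move_arm, never from a script. Its argument "commands" is a list that holds one entry, the list of rows, each a list of 6 numbers: the shift along the tool's x, y, z in units of 40 mm (1.0 is 40 mm), then the turn, a rotation vector about the tool's x, y, z in rad. A call has 1 to 12 rows; each row is the pose to reach, as a shift and turn from the pose commanded when the call began, along the tool's axes at that moment; what a row does not reach only later rows make up. A row lasts 1/8 s, in which the tool goes at most 62.5 mm and 10.7 degrees, less where a joint would pass 70% of its speed; a pose out of reach is approached as far as the arm can. A call with a gripper value outside its range is refused whole. "claw" is the closure, from -1 (fully open) to 1 (shut), so that 0 is half open, set as the call begins (left out, the last holds). The fingers move at their own pace and stop on an object; "squeeze" is the grip in N (left out, the last holds). Time passes only in rows, so rows that repeat a pose let the fingers close. It gives the time, the measured TCP pose, the force, the opening and the grip force at its end, in the units of the state.
- get_obs(): the state, without advancing time (a new reading comes with each control period).
- camera(name): name is "side" or "top" or "wrist"; returns a dict with "pixels" (400x640x3 uint8, blue, green, red), "range_z" (400x640 float32, m along the optical axis (not along the pixel's ray), 0 where there is no reading), "camera_matrix" (3x3 intrinsics, pixels), "extrinsics" (4x4, takes a point from world to camera coordinates). Camera axes: x right, y up, looking along -z (the intrinsics and any distortion apply to the point x, -y, -z); pixel columns grow to the right and rows downward; lengths in m; the calibration is good to about 2 mm. A picture is of the moment at which its call begins.
- hand_in(): hands the job in; it is judged then, once.
The state is a dict: "time": time; "q": joint angles; "joint_velocities": joint speeds; "joint_torque": joint torques, N m; "position": TCP position; "tool_rot": TCP orientation; "ft_force": force on the tool from outside, world axes, zero at the start; "moment": the same for the moment, N m; "grip_width": finger opening in m; "grip_force": force on a finger pad.
Only numpy, scipy, OpenCV 4.12 (cv2) and the standard library are available. Lean on these libraries where they do the work, as an engineer would, in place of code of your own. Each camera call takes 0.05 s, during which the arm holds its last target. There are 200 camera calls.

TASK

Pass the key over to the visitor: with a fingertip hold the spring catch plate of the hand-over unit down, and keep it down while you push the tray by its side tab past the catch and on to its end stop; then let go, so that the plate springs up again behind the tab. Only press and push: the key rides in the tray untouched, and the stapler, the bottle and the mug stay where they are.

Things in the scene. Friction and masses are not known exactly. Their poses are not given: they have to be found in the camera images.
- unit: Hand-over unit fixed to the green desk: grey base plate 12 mm thick, an aluminium tray running on it, a steel catch plate beside the tray. Origin on the desk surface below the middle of the track; x = direction the tray is to slide, y = left of that, z up. Base: x -125 to 125 mm, y -142 to 78 mm. The tray's track is centred on y = 0, the catch plate lies on the right (-y) side.
- tray (a joint): Travel in m of the open tray (130 mm in x, 120 mm in y, rim 44 mm above the desk) along the unit's +x: 0 fully back, 0.092 at the end stop. Starts at 0 to 0.045. It only slides (2 N friction, stays where left) and cannot be lifted. With the catch up, the tab meets the catch's lug at 0.060 and the tray stops; from 0.078 on the tab is wholly past the lug.
- tab (a point): Point on the back (-x) face, the one to push, of the tray's side tab; moves with the tray, axes as the unit's. The tab is an upright plate 8 mm thick (from this point to +x), y = -60 to -135 mm in the unit's frame, 34 to 70 mm above the desk, so 4 mm above the raised catch plate. This point: y = -108 mm, 52 mm above the desk, and x = -50 mm in the unit's frame with the tray at 0.
- catch (a joint): How far the spring catch plate is pressed down, in m: 0 up, 0.010 fully down. The spring pushes back with about 3 N at the top, 6 N fully down. It must be at least 7 mm down for the tab to pass over the lug. If let go with the tab above the lug, it stays jammed down under the tab.
- plate (a point): Centre of the strip of the catch plate's top that is free for a finger; moves with it, axes as the unit's. Flat steel plate, x +-78 mm, y -27 to 42 mm from here, top 30 mm above the desk when up, 20 mm when down. It sinks level wherever pressed; a fingertip may slide along it. Lug: block 10 mm higher than the plate, x 44 to 55, y 30 to 42 mm from here, clear of a finger within y +-20 mm.
- key: Brass key on a black tag, 89 mm long, 26 mm wide, 6 mm thick, lying loose across the floor of the tray; origin under its middle, x along its length towards the blade. Not to be touched; it must stay in the tray.
- stapler: Black stapler 130 x 34 x 45 mm standing on the desk to the right of the unit, origin under its centre, x along its length. Bystander.
- sanitiser: Closed clear bottle with a pale band and white cap, 60 mm across, 150 mm tall, standing on the desk to the left of the unit, origin under its centre. Bystander.
- mug: White mug 76 mm across, 90 mm tall, standing on the desk to the right of the unit's near end, beside the stapler, origin under its centre, handle at its +y, reaching 30 mm out. Bystander.

How it is judged:
By the outcome, as a careful person would: the job done as asked, in the order asked, and still so for the second after the job is handed in, with the robot touching nothing.
It also fails if it takes over 32 s, if anything falls off the work surface, if the arm or the gripper's body presses on something with over 40 N, if the wrist force passes 120 N, or if a joint passes its speed limit or range.

## Working session

There is one attempt and no reset: what is moved stays moved. The work goes in short steps, Python scripts to look and compute and a tool call to move; the robot and the scene stay as the last step left them, time stands still between calls to the robot, and variables do not carry over. Pictures are saved under pics/ and viewed, at most 10 in all, crops included, and the job is handed in when it is done.

Besides the shell and the picture viewer there is one more tool, called after "Request:" by a JSON object that holds its "method" and its "body". move_arm: Moves the arm, as the interface text tells. Its arguments: {"type":"object","properties":{"commands":{"type":"array","items":{"type":"array","items":{"type":"array","items":{"type":"number"}}}},"claw":{"type":"number"},"squeeze":{"type":"number"}},"required":["commands"]}

```bash
mkdir -p pics; ls
python3 - <<'E'
from rig import *
import cv2,numpy as np
o=get_obs();print({k:np.round(v,3) for k,v in o.items()})
for n in("top","side"):
    c=camera(n);cv2.imwrite(f"pics/{n}0.png",c["pixels"]);np.savez(f"{n}0.npz",**c);print(n,c["camera_matrix"],c["extrinsics"].round(3))
E
```

```text
pics
{'time': np.float64(0.0), 'q': array([-1.383,  0.528,  1.434,  0.   ,  1.181, -0.178]), 'joint_velocities': array([ 0.002,  0.   , -0.001, -0.001, -0.   ,  0.   ]), 'joint_torque': array([ -0.   , -44.005, -17.659,   0.063,   0.058,  -0.   ]), 'position': array([ 0.224, -0.583,  0.404]), 'tool_rot': array([ 0.983,  0.182,  0.   , -0.001]), 'ft_force': array([-0.331, -0.02 ,  0.577]), 'moment': array([-0.027, -0.039, -0.007]), 'grip_force': np.float64(0.0), 'grip_width': np.float64(0.087)}
top [[364.85660485   0.         317.47655157]
 [  0.         364.85660485 201.04920051]
 [  0.           0.           1.        ]] [[ 0.002 -1.     0.025  0.054]
 [ 0.999  0.003  0.043 -0.574]
 [-0.043  0.025  0.999 -0.927]
 [ 0.     0.     0.     1.   ]]
side [[479.13069461   0.         318.86945771]
 [  0.         479.13069461 202.59321227]
 [  0.           0.           1.        ]] [[-0.96  -0.279  0.013  0.58 ]
 [ 0.221 -0.732  0.644 -0.123]
 [-0.17   0.622  0.765 -1.122]
 [ 0.     0.     0.     1.   ]]
```

View pics/top0.png

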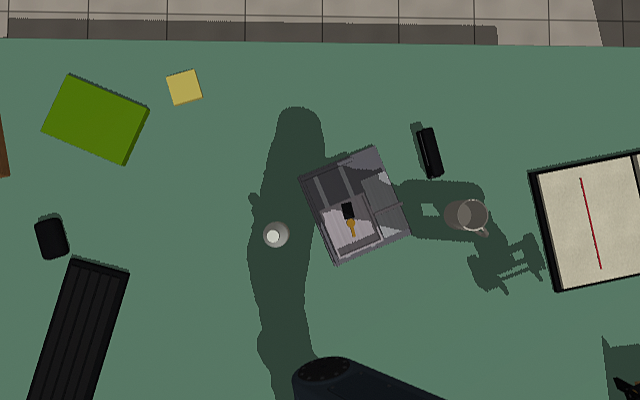

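View pics/side0.png

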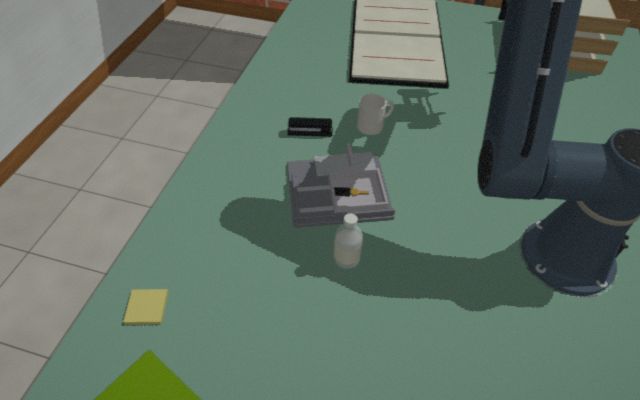

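The top view shows the unit with corners near (300,178), (374,146), (411,236) and (336,265). The tab is at about (390,208), the tray is at the near end, and +x points up and slightly left. The mug is at (466,215), the stapler at (430,152) and the bottle at (275,235).

```bash
cat > h.py <<'E'
import numpy as np,cv2
def world(c):
    K=c["camera_matrix"];d=c["range_z"];v,u=np.mgrid[:400,:640]
    p=np.stack([(u-K[0,2])/K[0,0]*d,-(v-K[1,2])/K[1,1]*d,-d],-1)
    E=c["extrinsics"];w=(p-E[:3,3])@E[:3,:3]
    w[d==0]=np.nan;return w
E
python3 - <<'E'
from h import *
w=world(np.load("top0.npz"));z=w[...,2]
for n,(u0,u1,v0,v1,a,b) in dict(unit=(290,418,138,272,.007,.1),stapler=(412,446,120,185,.02,.1),mug=(440,495,190,240,.02,.12),bottle=(255,292,215,255,.03,.2)).items():
    m=np.zeros(z.shape,np.uint8);m[v0:v1,u0:u1]=((z>a)&(z<b))[v0:v1,u0:u1]
    _,l,s,_=cv2.connectedComponentsWithStats(m);m=l==1+s[1:,4].argmax()
    P=w[m];print(n,len(P),cv2.minAreaRect((P[:,:2]*1000).astype(np.float32)),np.nanpercentile(P[:,2],[2,25,50,75,98]).round(3))
    if n=="unit":
        r=cv2.minAreaRect((P[:,:2]).astype(np.float32));print(cv2.boxPoints(r).round(3))
        c=np.array(r[0]);t=P[P[:,2]>.055];print("tab",len(t),cv2.minAreaRect((t[:,:2]*1000).astype(np.float32)),t.mean(0))
print("desk",np.nanmedian(z[300:340,150:240]))
E
```

```text
unit 8190 ((563.7503662109375, -39.93913269042969), (250.20103454589844, 220.4072265625), 22.82052993774414) [0.009 0.013 0.019 0.03  0.047]
[[ 0.406  0.013]
 [ 0.491 -0.19 ]
 [ 0.722 -0.093]
 [ 0.636  0.11 ]]
tab 118 ((551.8801879882812, -113.92646789550781), (21.399032592773438, 75.69865417480469), 13.704148292541504) [ 0.55343779 -0.11319226  0.06885453]
stapler 685 ((698.94482421875, -233.1656036376953), (125.075439453125, 32.888587951660156), 14.335554122924805) [0.022 0.042 0.044 0.046 0.048]
mug 913 ((535.2052001953125, -321.71502685546875), (100.73243713378906, 75.14594268798828), 72.3397445678711) [0.022 0.043 0.065 0.082 0.092]
bottle 543 ((492.34765625, 155.83612060546875), (58.00354766845703, 57.54862594604492), 0.19389279186725616) [0.051 0.099 0.106 0.119 0.152]
desk 0.0005719115043825447
```

Request:
{"method": "move_arm", "body": {"commands": [[[1.1,-0.77,0.1,0,0,0],[2.2,-1.53,0.3,0,0,-0.01],[3.3,-2.3,0.5,0,0,-0.02],[4.4,-3.07,0.7,0,0,-0.03],[5.5,-3.83,0.9,0,0,-0.031],[6.6,-4.6,1.1,0,0,-0.031],[7.7,-5.37,1.3,0,0,-0.031],[8.8,-6.13,1.5,0,0,-0.031],[9.9,-6.9,1.7,0,0,-0.031],[11.05,-7.67,1.87,0,0,-0.031],[11.05,-7.67,1.87,0,0,-0.031],[11.05,-7.67,1.87,0,0,-0.031]]], "claw": 1, "squeeze": 20}}

```text
time: 1.6
position: [0.5264, -0.1389, 0.3296]
tool_rot: [0.98, 0.198, -0.0, -0.0]
ft_force: [-0.9, -1.2, -0.2]
grip_width: 0.0006
grip_force: 0.0
```

Run:
```python
from rig import *
from h import *
cs={n:camera(n) for n in("wrist","side")}
print(get_obs()["position"],get_obs()["time"])
o=np.array([.5514,-.0104]);a=np.radians(22.82);R=np.array([[np.cos(a),np.sin(a)],[-np.sin(a),np.cos(a)]])
for n,c in cs.items():
    cv2.imwrite(f"pics/{n}1.png",c["pixels"]);w=world(c);z=w[...,2]
    u=(w[...,:2]-o)@R.T
    box=(u[...,1]>-.13)&(u[...,1]<-.07)&(abs(u[...,0])<.125)
    m=box&(z>.058)&(z<.075);print(n,"tab",m.sum(),np.percentile(u[m],[1,10,50,90,99],axis=0).round(4).tolist() if m.any() else 0)
    m=box&(z>.023)&(z<.034);print("plate",m.sum(),np.median(z[m]),np.percentile(u[m],[1,99],axis=0).round(3).tolist() if m.any() else 0)
    K=c["camera_matrix"]
```

```text
[ 0.52608976 -0.13998615  0.32994095] 1.7
wrist tab 1078 [[-0.0426, -0.1296], [-0.0416, -0.124], [-0.0379, -0.1], [-0.0347, -0.076], [-0.0345, -0.0707]]
plate 12431 0.029851187815809792 [[-0.103, -0.129], [0.05, -0.071]]
side tab 62 [[-0.0411, -0.1277], [-0.0401, -0.124], [-0.0365, -0.0979], [-0.0338, -0.0753], [-0.0331, -0.071]]
plate 764 0.029308075053741365 [[-0.102, -0.129], [0.053, -0.072]]
```

View pics/wrist1.png

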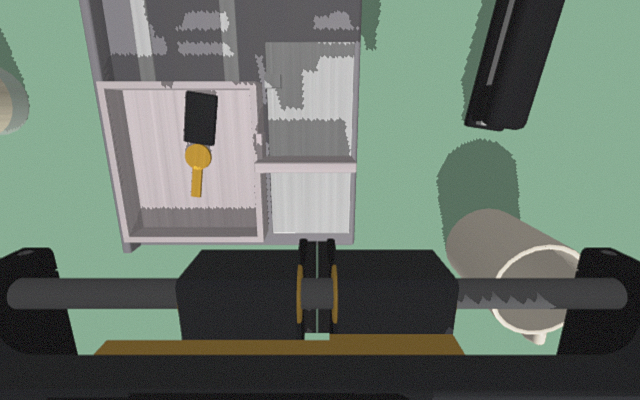

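Request:
{"method": "move_arm", "body": {"commands": [[[0,0,0.8,0,0,0],[0,0,1.6,0,0,0],[0,0,2.3,0,0,0],[0,0,2.7,0,0,0],[0,0,2.85,0,0,0],[0,0,2.92,0,0,0],[0,0,3.0,0,0,0],[0,0,3.07,0,0,0],[0,0,3.14,0,0,0],[0,0,3.14,0,0,0],[0,0,3.14,0,0,0]]]}}

```text
time: 3.08
position: [0.5269, -0.1393, 0.2049]
tool_rot: [0.98, 0.197, 0.001, 0.001]
ft_force: [-1.4, -2.6, 5.5]
grip_width: 0.0004
grip_force: 2.7
```

Request:
{"method": "move_arm", "body": {"commands": [[[0,0,0.03,0,0,0],[0,0,0.06,0,0,0],[0,0,0.09,0,0,0],[0,0,0.09,0,0,0]]]}}

```text
time: 3.58
position: [0.5269, -0.1394, 0.2023]
tool_rot: [0.98, 0.197, 0.001, 0.001]
ft_force: [-3.1, -1.8, 11.6]
grip_width: 0.0003
grip_force: 6.4
```

Request:
{"method": "move_arm", "body": {"commands": [[[0.2,0,0,0,0,0],[0.4,0,0,0,0,0],[0.55,0,0,0,0,0],[0.7,0,0,0,0,0],[0.9,0,0,0,0,0],[1.1,0,0,0,0,0],[1.3,0,0,0,0,0],[1.5,0,0,0,0,0],[1.6,0,0,0,0,0],[1.6,0,0,0,0,0]]]}}

```text
time: 4.82
position: [0.5831, -0.1148, 0.2023]
tool_rot: [0.98, 0.198, -0.004, -0.001]
ft_force: [-10.8, -5.4, 17.7]
grip_width: 0.0007
grip_force: 9.2
```

Request:
{"method": "move_arm", "body": {"commands": [[[0.1,0,-0.01,0,0,0],[0.25,0,-0.02,0,0,0],[0.4,0,-0.02,0,0,0],[0.55,0,-0.02,0,0,0],[0.7,0,-0.02,0,0,0],[0.85,0,-0.02,0,0,0],[0.95,0,-0.02,0,0,0],[1.05,0,-0.02,0,0,0],[1.12,0,-0.02,0,0,0],[1.12,0,-0.02,0,0,0]]]}}

```text
time: 6.08
position: [0.6241, -0.0975, 0.2024]
tool_rot: [0.98, 0.198, -0.005, -0.001]
ft_force: [-11.3, -5.5, 12.7]
grip_width: 0.0007
grip_force: 9.6
```

Request:
{"method": "move_arm", "body": {"commands": [[[0.05,0,0,0,0,0],[0.1,0,0,0,0,0],[0.1,0,0,0,0,0]]]}}

```text
time: 6.45
position: [0.6254, -0.0973, 0.2024]
tool_rot: [0.98, 0.198, -0.009, -0.001]
ft_force: [-19.4, -10.7, 18.4]
grip_width: 0.0005
grip_force: 17.0
```

```bash
cat > m.py <<'E'
from rig import *
from h import *
import sys
c=camera(sys.argv[1])
o=np.array([.5514,-.0104]);a=np.radians(22.82);R=np.array([[np.cos(a),np.sin(a)],[-np.sin(a),np.cos(a)]])
w=world(c);z=w[...,2];u=(w[...,:2]-o)@R.T
cv2.imwrite(f"pics/{sys.argv[2]}.png",c["pixels"])
box=(u[...,1]>-.13)&(u[...,1]<-.07)&(abs(u[...,0])<.125)
m=box&(z>.058)&(z<.075);print("tab",m.sum(),np.percentile(u[m],[1,10,50,90,99],axis=0).round(4).tolist() if m.any() else 0)
m=box&(z>.015)&(z<.036)&(u[...,0]>-.1)&(u[...,0]<.0)&(u[...,1]<-.085);print("plate z",np.percentile(z[m],[5,25,50,75,95]))
o=get_obs();print(o["time"],o["position"],o["ft_force"])
E
python3 m.py wrist w2
```

```text
tab 1265 [[0.0218, -0.1137], [0.0242, -0.1122], [0.0474, -0.1075], [0.0502, -0.1032], [0.0505, -0.1016]]
plate z [0.01903153 0.01952666 0.01985254 0.02018803 0.02067416]
6.5 [ 0.62537452 -0.09727679  0.20237055] [-19.28636862 -11.13909191  18.43323811]
```

Request:
{"method": "move_arm", "body": {"commands": [[[-0.15,0,0,0,0,0],[-0.3,0,0,0,0,0],[-0.4,0,0,0,0,0],[-0.4,0,0,0,0,0],[-0.4,0,-0.1,0,0,0],[-0.4,0,-0.25,0,0,0],[-0.4,0,-0.5,0,0,0],[-0.4,0,-1.0,0,0,0],[-0.4,0,-2.0,0,0,0],[-0.4,0,-3.0,0,0,0],[-0.4,0,-3.5,0,0,0],[-0.4,0,-3.5,0,0,0]]]}}

```text
time: 8.0
position: [0.616, -0.1017, 0.3441]
tool_rot: [0.98, 0.197, 0.002, 0.001]
ft_force: [0.2, -0.0, -0.5]
grip_width: 0.0006
grip_force: 0.0
```

```bash
python3 m.py wrist w3; python3 m.py side s3
```

```text
tab 926 [[0.0426, -0.1295], [0.0435, -0.1241], [0.0474, -0.1], [0.05, -0.0759], [0.0503, -0.0705]]
plate z [0.02882799 0.0294326  0.02985462 0.03031185 0.03092185]
8.05 [ 0.61556489 -0.10155338  0.3425008 ] [-0.22433521 -0.10355834  0.27448363]
tab 57 [[0.043, -0.1287], [0.044, -0.1213], [0.0476, -0.0964], [0.0508, -0.0761], [0.0511, -0.0712]]
plate z [0.0261603  0.02803539 0.02924395 0.03047092 0.03213162]
8.1 [ 0.61527709 -0.101484    0.34132003] [-0.59230177  0.19574573  0.05253919]
```

View pics/w3.png

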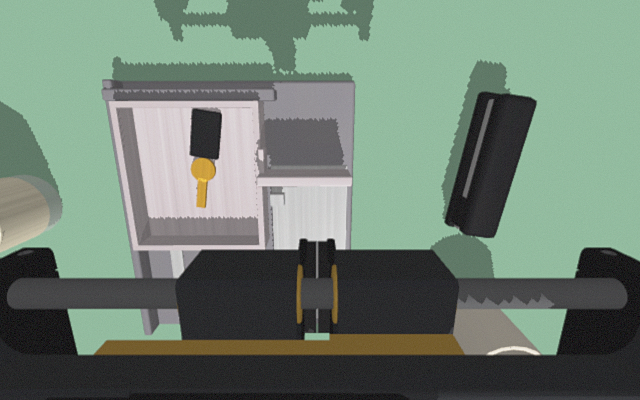

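View pics/s3.png

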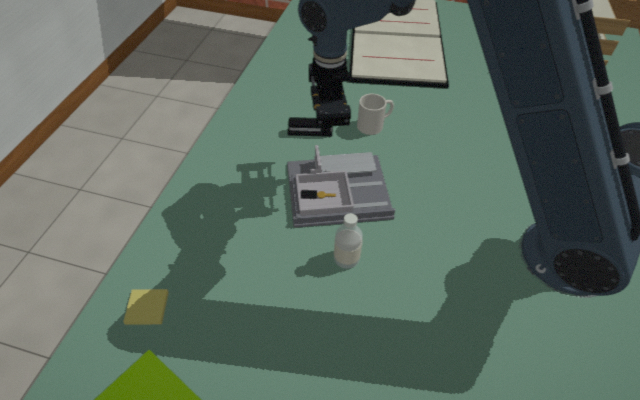

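The tray is at its end stop: the tab in the wrist view is at (305,181), with the back face at 42.6 mm, so travel is about 0.092 m. The lug at (277,198) is up behind the tab, and the plate top is back at 30 mm. The key lies in the tray at (205,155), and the stapler, bottle and mug haven't moved. The gripper is touching nothing.

```bash
python3 -c "
from rig import *
print(hand_in())"
```

```text
the job is handed in; nothing more can be done
None
```

The job is done and handed in: the tray is at its end stop with the key still in it, the catch plate has sprung up behind the tab, and the stapler, bottle and mug were not touched.

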